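# Set out the stair-light kit

### The job

Set out the stair-light kit: centre the blue electrical box squarely on the aluminium mounting plate, whose red-striped edge is its back, and stand the glass diffuser in the middle of the cork mat. Put the wooden block on the bench to the left of the box, in line with it across the plate and square to it, leaving a gap of about 90 mm between the two; stand the bolt on its head midway between box and block, and lay the brass nut flat in the middle of the block's top. Let go of everything and leave the yellow tape and the orange screwdriver where they lie.

Things in the scene. Friction and masses are not known exactly. Their poses are not given: they have to be found in the camera images.
- box: loose blue plastic electrical box with a closed lid, 66 x 66 mm and 45 mm high, about 120 g, standing on its base. Origin at the centre of its underside, z up, x and y square to its upright faces.
- block: loose wooden block, 50 x 50 mm and 30 mm high, lying flat. Origin at the centre of its underside, z up, x and y square to its upright faces. It starts flat on the bench and ends flat on the bench.
- bolt: loose stainless steel bolt, 70 mm tall in all, standing on its head: hexagonal head 30 mm across flats (35 mm across corners) and 12 mm thick at the bottom, a round shank 16 mm in diameter above it. Origin at the centre of the head's lower face (on the bench), z up along the shank.
- diffuser: loose diffuser of opal (milky, cream-white) glass with a pale green ring at its foot, round, 64 mm in diameter with straight sides up to 46 mm and a domed top at 63 mm, about 180 g, standing on its flat foot. Origin at the centre of its underside, z up.
- nut: loose brass hexagonal nut, 36 mm across flats (42 mm across corners), 18 mm thick, lying flat. Origin at the centre of its underside, z up; one pair of its flats is square to its x axis, the other pairs 60 degrees either way.
- plate: fixed pale aluminium mounting plate lying on the bench, 110 mm (x) by 80 mm (y) and 6 mm thick, with a 12 mm red stripe along its back short edge. Origin at the centre of its underside, z up; its x axis points to the red-striped back edge (away from the robot, turned by up to 0.35 rad), its y axis to its left side. Left of the box means along +y of the plate from the box.
- cork: fixed round cork mat, 96 mm in diameter and 5 mm thick. Origin at the centre of its underside, z up.
- tape: loose roll of yellow tape, a ring 60 mm in outside diameter, hole 38 mm, 18 mm high, lying flat among the kit; not to be moved. Origin at the centre of its underside.
- driver: loose orange-handled screwdriver, about 190 mm long, lying across the bench beyond the plate and mat; not to be moved. Its x axis runs along it from handle to tip.
There are look-alikes about, which are no part of the job. Of the things that look like the diffuser, take the one that is nearest to the robot's base at the start.

How it is judged:
By the outcome, as a careful person would: the job done as asked, in the order asked, and still so for the second after the job is handed in, with the robot touching nothing.
It also fails if it takes over 115 s, if anything falls off the work surface, if the arm or the gripper's body presses on something with over 40 N, if the wrist force passes 120 N, or if a joint passes its speed limit or range.

### The arm

A 6-joint arm with a two-finger parallel gripper is mounted at the origin on the work surface. World frame = base frame: x ahead of the robot, y to its left, z up, the work surface at z = 0. Lengths are in m, angles in degrees, forces in N, time in s.
With the tool pointing down it reaches from about 0.3 to 0.75 m from the base axis. Payload 8.5 kg.
Tool frame: the origin (TCP) lies at the very end of the fingers, on their centre line; the grasp point (between the pads) lies 19 mm behind it (env.hold_point_z is the distance from the TCP to the grasp point, in m); z points along the fingers, y is the line along which they close (so a half turn about z gives the same grasp; the last joint's range is limited). The gripper opens to 85 mm and grips with 20 to 120 N. Pads are 22 mm wide; open, the fingers measure 114 mm over their backs; the gripper's body (76 mm by 85 mm) begins 54 mm behind the grasp point. The pads swing forward as they close: fully open they stand 13 mm farther back than shut.
Start: joints at [-83.325, 21.807, 74.336, -0, 83.858, -12.336], TCP at [0.179, -0.52, 0.231] pointing down, gripper open.
Joint ranges: [-178.18, 178.18], [-50.72, 133.34], [12.68, 142.11], [-81.47, 261.47], [9.98, 163.14], [-165.26, 165.26]. Speed limits (degrees/s): [136.94, 136.94, 180, 180, 180, 180].

### API

Orientations are given as a 3x3 rotation matrix whose columns are the frame's x, y, z axes.
In Python, from rig import env, optics gives the robot as it stands.
- The arm moves only by the shell command python3 -m jog 'ROWS' [OPENING] [FORCE]. ROWS is JSON, a list of rows, each an object with "linear": the shift along the tool's x, y, z in units of 40 mm (1.0 is 40 mm), a list of three; "roll": the turn about the tool's z in units of 5 degrees (1.0 is 5 degrees). A call has 1 to 12 rows; each row shifts and turns the commanded pose from where the row before left it, along the tool's axes as they then stand; what a row does not reach is not made up. A row lasts 1/12 s, in which the tool goes at most 41.7 mm and 7.16 degrees, less where a joint would pass 70% of its speed; a pose out of reach is approached as far as the arm can. A call is refused whole if a number of a shift passes 1 or a number of a turn 1, either way. A call with a gripper value outside its range is refused whole. OPENING is the opening, from -1 (shut) to 1 (fully open), set as the call begins (- or left out, the last holds). The fingers move at their own pace and stop on an object; FORCE is the grip in N (left out, the last holds). Time passes only in rows, so rows that do not move let the fingers close. It gives the time, the measured TCP pose, the force, the opening and the grip force at its end, in the units of the state.
- env.observe(): the state, without advancing time (a new reading comes with each control period).
- optics.get_image(name): name is "side" or "top" or "wrist"; returns the picture (420x560x3 uint8, red, green, blue); there is no depth.
- optics.calibration(name): a dict with "fov_y" (degrees; the focal length in pixels is half the picture's height over the tangent of half this angle, whatever the lens; pixels are square), "cx", "cy" (the principal point, pixels), "D" ([k1, k2, p1, p2, k3] as OpenCV has them; the pictures are not rectified), "T" (4x4, takes a point from camera to world coordinates). Camera axes: x right, y down, z forward; pixel columns grow to the right and rows downward; lengths in m; the calibration is good to about 2 mm. A picture is of the moment at which its call begins: read the wrist's pose just before it. calibration takes no time and is no camera call; for the wrist camera it gives the pose at the moment of the call.
- env.close_job(): hands the job in; it is judged then, once.
The state is a dict: "time_s": time; "q": joint angles; "qvel": joint speeds; "joint_efforts": joint torques, N m; "position": TCP position; "tool_rot": TCP orientation; "ft_force": force on the tool from outside, world axes, zero at the start; "wrist_torque": the same for the moment, N m; "grip_width": finger opening in m; "gripper_force": force on a finger pad.
Only numpy, scipy, OpenCV 4.12 (cv2) and the standard library are available. Lean on these libraries where they do the work, as an engineer would, in place of code of your own. Each camera call takes 0.05 s, during which the arm holds its last target. There are 200 camera calls.

## Working session

There is one attempt and no reset: what is moved stays moved. The work goes in short steps, Python scripts to look and compute and a shell command to move; the robot and the scene stay as the last step left them, time stands still between calls to the robot, and variables do not carry over. Pictures are saved under pics/ and viewed, at most 14 in all, crops included, and the job is handed in when it is done.

```bash
ls; mkdir -p pics
python3 - <<'E'
from rig import env, optics
import cv2, numpy as np
for n in ("top","side"):
    im=optics.get_image(n); cv2.imwrite(f"pics/{n}0.png",im[:,:,::-1]); c=optics.calibration(n); print(n,c["fov_y"],c["cx"],c["cy"],c["D"],np.round(c["T"],4).tolist())
print(env.observe()); print(env.hold_point_z)
E
```

```text
pics
top 49.351457867839194 276.5251608244622 214.65168263647212 [-0.13876365  0.          0.          0.          0.        ] [[-0.0023, -0.9883, 0.1525, 0.3955], [-1.0, 0.0022, -0.0007, 0.0452], [0.0003, -0.1525, -0.9883, 1.31], [0.0, 0.0, 0.0, 1.0]]
side 49.0122744748561 282.3998518103424 206.5133593227397 [-0.05247462  0.          0.          0.          0.        ] [[-0.892, -0.3041, 0.3345, 0.2257], [-0.452, 0.6002, -0.6599, 0.7215], [-0.0001, -0.7398, -0.6728, 0.7196], [0.0, 0.0, 0.0, 1.0]]
{'time_s': 0.1, 'q': array([-8.33280837e+01,  2.18374033e+01,  7.43795079e+01, -2.02675355e-05,
        8.38572603e+01, -1.23364108e+01]), 'qvel': array([-0.03568371, -0.03882023, -0.0885732 , -0.10104769,  0.00547699,
       -0.02656118]), 'joint_efforts': array([ 3.79099030e-03, -4.49221623e+01, -2.31655508e+01, -1.86162915e-04,
        3.63090578e-03,  1.41197496e-06]), 'position': array([ 0.17909919, -0.51974807,  0.23077627]), 'tool_rot': array([[ 9.45471258e-01,  3.25705508e-01, -1.50753576e-04],
       [ 3.25705426e-01, -9.45470424e-01,  1.28572809e-03],
       [ 2.76235673e-04, -1.26472021e-03, -9.99999162e-01]]), 'ft_force': array([ 0.30636869, -1.1193402 , -0.26496046]), 'wrist_torque': array([ 0.00707896, -0.00560684,  0.03610954]), 'gripper_force': 0.0, 'grip_width': 0.08563253118280041}
0.0187
```

View pics/top0.png

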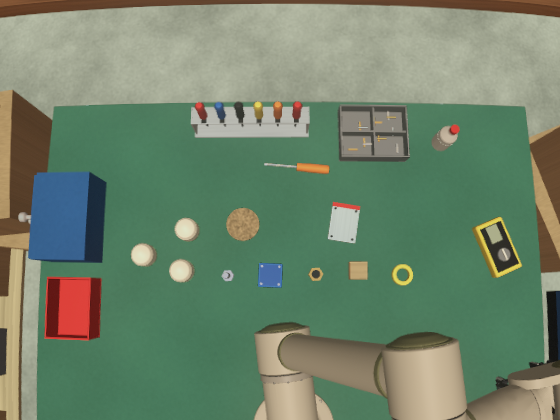

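View pics/side0.png

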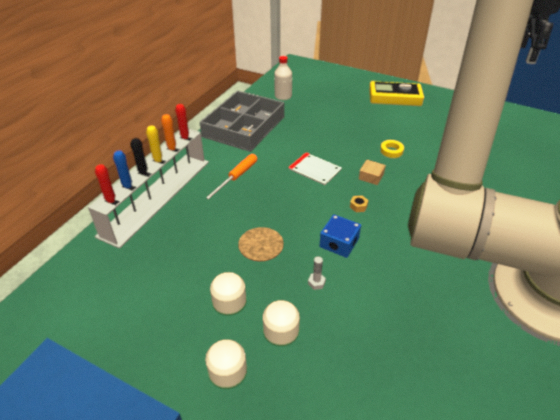

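Top picture: box (270,275), nut (316,274), block (358,270), tape (402,275), bolt (228,275), plate (344,223), cork (243,224), driver (300,167). Three diffuser-like things are at (186,229), (143,254) and (181,271). In the side picture the same three are at (228,293), (226,362) and (281,322). I'll get positions from the two views and an enlarged crop.

```bash
cat > h.py <<'E'
import numpy as np, cv2
from rig import env, optics
def ray(c,uv):
    f=210/np.tan(np.radians(c["fov_y"])/2)
    K=np.array([[f,0,c["cx"]],[0,f,c["cy"]],[0,0,1.]])
    p=cv2.undistortPoints(np.array(uv,float).reshape(-1,1,2),K,np.array(c["D"]))[:,0]
    T=np.array(c["T"]); d=np.c_[p,np.ones(len(p))]@T[:3,:3].T
    return T[:3,3],d
def onz(c,uv,z):
    o,d=ray(c,uv); return o+d*((z-o[2])/d[:,2])[:,None]
def proj(c,P):
    f=210/np.tan(np.radians(c["fov_y"])/2)
    K=np.array([[f,0,c["cx"]],[0,f,c["cy"]],[0,0,1.]])
    T=np.linalg.inv(np.array(c["T"])); r,_=cv2.Rodrigues(T[:3,:3])
    return cv2.projectPoints(np.atleast_2d(np.array(P,float)),r,T[:3,3],K,np.array(c["D"]))[0][:,0]
def tri(cs,uvs):  # one point seen in several views
    A=np.zeros((3,3));b=np.zeros(3)
    for c,uv in zip(cs,uvs):
        o,d=ray(c,[uv]); d=d[0]/np.linalg.norm(d[0]); M=np.eye(3)-np.outer(d,d); A+=M;b+=M@o
    return np.linalg.solve(A,b)
E
python3 - <<'E'
from h import *
t,s=optics.calibration("top"),optics.calibration("side")
P=dict(box=((270,275),(341,230)),nut=((316,274),(359,202)),block=((358,269),(373,168)),tape=((402,275),(392,149)),plate=((344,223),(316,168)),cork=((243,224),(261,243)),dA=((186,229),(228,289)),dB=((143,254),(226,358)),dC=((181,271),(281,318)),boltfoot=((228,276),(317,281)),driver=((300,167),(235,175)))
for k,(a,b) in P.items():
    X=tri([t,s],[a,b]); print(k,X.round(3),"r",np.hypot(*X[:2]).round(3))
im=cv2.imread("pics/side0.png")[240:400,190:340]; tm=cv2.imread("pics/top0.png")[210:290,120:240]
a=cv2.resize(im,None,fx=3,fy=3,interpolation=3); b=cv2.resize(tm,None,fx=2.5,fy=2.5,interpolation=3)
o=np.zeros((480,760,3),np.uint8); o[:,:450]=a; o[:200,455:755]=b; cv2.imwrite("pics/crop0.png",o)
E
```

```text
box [0.423 0.063 0.038] r 0.427
nut [ 0.426 -0.067  0.012] r 0.431
block [ 0.437 -0.185  0.027] r 0.474
tape [ 0.421 -0.315  0.007] r 0.526
plate [ 0.572 -0.151  0.002] r 0.592
cork [0.571 0.141 0.002] r 0.588
dA [0.552 0.3   0.038] r 0.628
dB [0.481 0.42  0.038] r 0.639
dC [0.435 0.311 0.038] r 0.535
boltfoot [0.422 0.183 0.004] r 0.46
driver [ 0.737 -0.025  0.01 ] r 0.737
```

View pics/crop0.png

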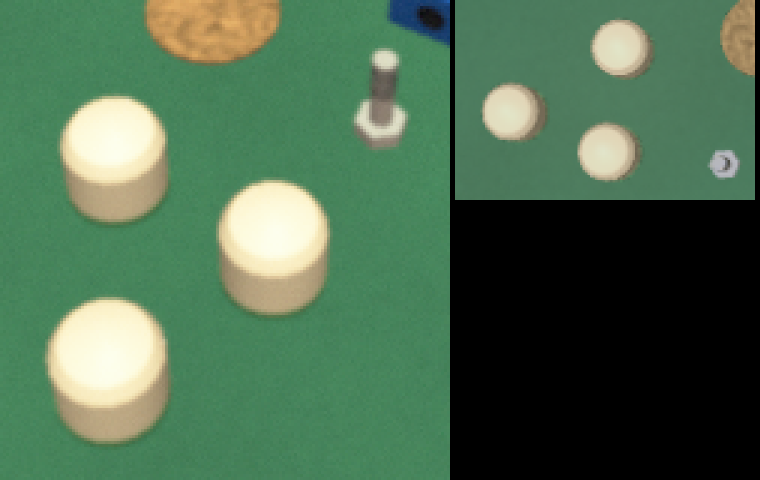

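The three lookalikes are (186,229) r=0.63 m, (143,254) r=0.64 m and (181,271) r=0.535 m. The crop shows them alike, so the one at top (181,271) is meant, being nearest to the base. Next I raise and square the tool, then survey with the wrist camera.

```bash
cat > look.py <<'E'
import sys
from h import *
import pickle
n=sys.argv[1]; c=optics.calibration("wrist"); s=env.observe(); im=optics.get_image("wrist")
cv2.imwrite(f"pics/{n}.png",im[:,:,::-1]); pickle.dump((c,s),open(f"pics/{n}.pkl","wb"))
print(n,s["time_s"],s["position"].round(4),"yaw",np.degrees(np.arctan2(s["tool_rot"][1,0],s["tool_rot"][0,0])).round(2),"cam",np.array(c["T"])[:3,3].round(3),s["q"].round(0))
E
python3 -m jog '[{"linear":[0,0,-0.9],"roll":0.95},{"linear":[0,0,-0.9],"roll":0.95},{"linear":[0,0,-0.9],"roll":0.95},{"linear":[0,0,-0.9],"roll":0.95},{"linear":[0.5,-0.7,0],"roll":0},{"linear":[0.5,-0.7,0],"roll":0},{"linear":[0.5,-0.7,0],"roll":0},{"linear":[0.5,-0.7,0],"roll":0},{"linear":[0.5,-0.7,0],"roll":0},{"linear":[0.5,-0.7,0],"roll":0},{"linear":[0.5,-0.7,0],"roll":0},{"linear":[0.5,-0.7,0],"roll":0}]' 1
python3 -m jog '[{"linear":[0.5,-0.7,0],"roll":0},{"linear":[0.5,-0.7,0],"roll":0},{"linear":[0.5,-0.7,0],"roll":0},{"linear":[0.5,-0.7,0],"roll":0},{"linear":[0,0,0],"roll":0},{"linear":[0,0,0],"roll":0},{"linear":[0,0,0],"roll":0}]'
python3 look.py w1; python3 -c "
from h import *;c=optics.calibration('wrist');print(c['fov_y'],c['cx'],c['cy'],c['D'],np.array(c['T']).round(3).tolist())"
```

```text
time_s: 1.1
position: [0.3397, -0.2943, 0.3751]
tool_rot: [[1.0, -0.0, -0.0], [-0.0, -1.0, 0.0], [-0.0, -0.0, -1.0]]
ft_force: [0.2, 0.2, 0.1]
grip_width: 0.0853
gripper_force: 0.0
time_s: 1.68
position: [0.4189, -0.1842, 0.3751]
tool_rot: [[1.0, 0.0, -0.001], [0.0, -1.0, 0.0], [-0.001, -0.0, -1.0]]
ft_force: [-0.4, 0.2, -0.6]
grip_width: 0.0857
gripper_force: 0.0
w1 1.6833 [ 0.4189 -0.1842  0.3751] yaw 0.02 cam [ 0.485 -0.185  0.518] [-39.   8.  70.  -0. 102.  51.]
58.595295382425206 277.04462249994094 213.6471249577071 [-0.10366765  0.          0.          0.          0.        ] [[0.0, -0.965, -0.264, 0.484], [-1.0, -0.0, 0.001, -0.185], [-0.001, 0.264, -0.965, 0.518], [0.0, 0.0, 0.0, 1.0]]
```

View pics/w1.png

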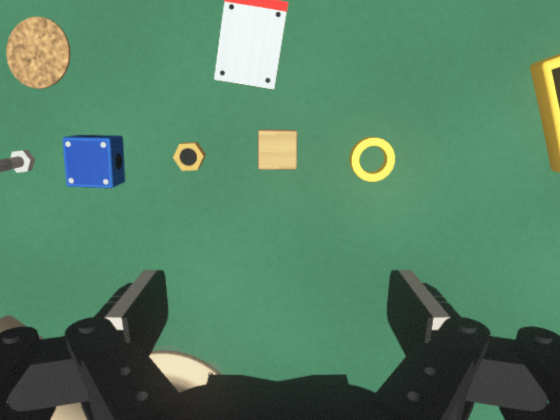

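The wrist picture shows the plate (252,45), cut off at its stripe, cork (38,52), box (94,160), nut (188,157), block (278,150), tape (373,160) and bolt (20,160). I'll take a second viewpoint further forward and to the left.

```bash
python3 -m jog '[{"linear":[0.4,-0.8,0],"roll":0},{"linear":[0.4,-0.8,0],"roll":0},{"linear":[0.4,-0.8,0],"roll":0},{"linear":[0.4,-0.8,0],"roll":0},{"linear":[0.4,-0.8,0],"roll":0},{"linear":[0.4,-0.8,0],"roll":0},{"linear":[0,0,0],"roll":0},{"linear":[0,0,0],"roll":0},{"linear":[0,0,0],"roll":0}]'
python3 look.py w2
```

```text
time_s: 2.48
position: [0.5149, 0.0068, 0.3752]
tool_rot: [[1.0, -0.001, -0.0], [-0.001, -1.0, -0.0], [-0.0, 0.0, -1.0]]
ft_force: [-0.2, -0.0, 0.2]
grip_width: 0.0856
gripper_force: 0.0
w2 2.4833 [0.5149 0.0068 0.3752] yaw -0.08 cam [0.581 0.006 0.518] [-12.  15.  62.  -0. 104.  78.]
```

View pics/w2.png

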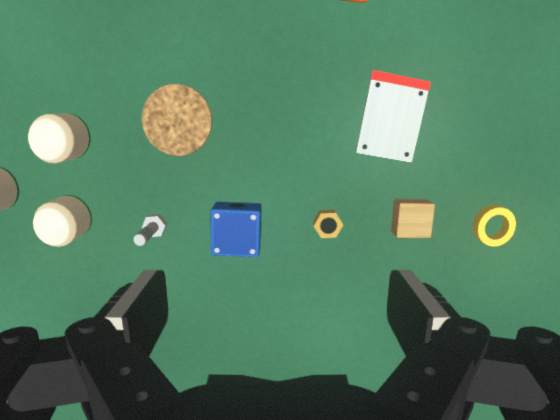

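```bash
cat > fit.py <<'E'
from h import *
import pickle
from scipy.optimize import minimize
from scipy.ndimage import label
def load(n):
    c,s=pickle.load(open(f"pics/{n}.pkl","rb")); return c,cv2.imread(f"pics/{n}.png")
def fg(im):
    b,g,r=[x.astype(float) for x in cv2.split(cv2.GaussianBlur(im,(3,3),0))]
    return ~((g>1.12*r+4)&(g>1.08*b+3))
def poly(n,R,ph): a=np.arange(n)*2*np.pi/n+ph; return np.c_[R*np.cos(a),R*np.sin(a)]
def prism(base,z0,z1): return np.vstack([np.c_[base,np.full(len(base),z)] for z in (z0,z1)])
R4=lambda a,b: np.array([[a,b],[-a,b],[-a,-b],[a,-b]])/2
MOD=dict(box=(lambda h:[prism(R4(.066,.066),0,h)],.045),block=(lambda h:[prism(R4(.05,.05),0,h)],.03),
 plate=(lambda h:[prism(R4(.11,.08),0,h)],.006),cork=(lambda h:[prism(poly(40,.048,0),0,h)],.005),
 nut=(lambda h:[prism(poly(6,.018/np.cos(np.pi/6),np.pi/6),0,h)],.018),
 tape=(lambda h:[prism(poly(40,.03,0),0,h)],.018),
 bolt=(lambda h:[prism(poly(6,.015/np.cos(np.pi/6),np.pi/6),0,.012),prism(poly(24,.008,0),.012,h)],.07),
 diff=(lambda h:[np.vstack([prism(poly(40,.032,0),0,h-.017)]+[np.c_[poly(40,.032*np.cos(t),0),np.full(40,h-.017+.017*np.sin(t))] for t in np.linspace(.1,1.57,8)])],.063))
SS=4
def fit(kind,views,x0,z0=0,free_h=True,hfix=None,m=25):
    mk,h0=MOD[kind]; data=[]
    def sil(c,p,off,shape):
        yw=p[2]; Rz=np.array([[np.cos(yw),-np.sin(yw),0],[np.sin(yw),np.cos(yw),0],[0,0,1]])
        I=np.zeros((shape[0]*SS,shape[1]*SS),np.float32)
        for P in mk(p[3]):
            uv=proj(c,P@Rz.T+[p[0],p[1],z0])-off
            hull=cv2.convexHull(uv.astype(np.float32))[:,0]
            cv2.fillConvexPoly(I,np.round(((hull+.5)*SS-.5)*16).astype(np.int32),1.,shift=4)
        return cv2.resize(I,shape[::-1],interpolation=cv2.INTER_AREA)
    p0=np.array([*x0,h0 if hfix is None else hfix],float)
    for c,im in views:
        uv=np.vstack([proj(c,P+[p0[0],p0[1],z0]) for P in mk(p0[3])])
        lo=np.maximum(uv.min(0)-m,0).astype(int); hi=np.minimum(uv.max(0)+m,[560,420]).astype(int)
        F=fg(im)[lo[1]:hi[1],lo[0]:hi[0]]; L,n=label(F)
        S=sil(c,p0,lo,F.shape)>.5; k=np.bincount(L[S],minlength=n+1)[1:].argmax()+1
        F=(L==k).astype(np.uint8); cs,_=cv2.findContours(F,0,1); cv2.drawContours(F,cs,-1,1,-1)
        data.append((c,lo,cv2.GaussianBlur(F.astype(np.float32),(3,3),0)))
    def cost(d):
        p=p0.copy(); p[:2]+=d[:2]/1000; p[2]+=d[2]/30
        if free_h: p[3]+=d[3]/1000
        return sum(np.square(cv2.GaussianBlur(sil(c,p,lo,F.shape),(3,3),0)-F).sum() for c,lo,F in data)
    best=None
    for yw in (0,):
        n=4 if free_h else 3
        r=minimize(cost,np.zeros(n),method="Nelder-Mead",options=dict(initial_simplex=np.vstack([np.zeros(n),np.eye(n)*5]),xatol=.02,fatol=.05,maxiter=400))
        r=minimize(cost,r.x,method="Nelder-Mead",options=dict(initial_simplex=np.vstack([r.x,r.x+np.eye(n)*2]),xatol=.02,fatol=.05,maxiter=400))
    p=p0.copy(); p[:2]+=r.x[:2]/1000; p[2]+=r.x[2]/30
    if free_h: p[3]+=r.x[3]/1000
    A=sum(F.sum() for _,_,F in data)
    print(kind,"xy",p[:2].round(4),"yaw",np.degrees(p[2]).round(1),"h",p[3].round(4),"err",(r.fun/A).round(3)); return p
E
python3 - <<'E'
from fit import *
a,b=load("w1"),load("w2")
fit("box",[a,b],(.423,.063,0)); fit("nut",[a,b],(.426,-.067,0)); fit("block",[a,b],(.437,-.185,0))
fit("plate",[b],(.572,-.151,-.2),free_h=False); fit("cork",[a,b],(.571,.141,0))
fit("tape",[a,b],(.421,-.315,0)); fit("bolt",[b],(.422,.183,0)); fit("diff",[b],(.435,.311,0)); fit("diff",[b],(.552,.3,0))
c,im=b
for uv in ([377,85],[421,93],[365,146],[407,154]): print(onz(c,[uv],.006).round(4))
E
```

```text
box xy [0.4238 0.0636] yaw -2.3 h 0.0443 err 0.005
nut xy [ 0.4271 -0.0648] yaw 3.2 h 0.0198 err 0.003
block xy [ 0.4366 -0.1849] yaw -1.0 h 0.0281 err 0.006
plate xy [ 0.5764 -0.1498] yaw -9.3 h 0.006 err 0.006
cork xy [0.5714 0.1434] yaw 5.7 h 0.004 err 0.002
tape xy [ 0.4233 -0.3142] yaw 3.8 h 0.0161 err 0.002
bolt xy [0.423  0.1846] yaw 4.2 h 0.0665 err 0.012
diff xy [0.4346 0.3161] yaw 2.3 h 0.0563 err 0.001
diff xy [0.5524 0.3038] yaw 0.3 h 0.0559 err 0.001
[[ 0.6169 -0.1257  0.006 ]]
[[ 0.6079 -0.1861  0.006 ]]
[[ 0.5363 -0.1135  0.006 ]]
[[ 0.526  -0.1728  0.006 ]]
```

```bash
cat > d.py <<'E'
import sys
from h import *
x,y,z,yaw=map(float,sys.argv[1:]); s=env.observe(); R=s["tool_rot"]
cy=np.degrees(np.arctan2(R[1,0],R[0,0])); dy=(yaw-cy+180)%360-180
print("t",round(s["time_s"],2),"pos",s["position"].round(4),"yaw",cy.round(2),"| before roll:",(R.T@(np.array([x,y,z])-s["position"])/.04).round(3),"roll",round(-dy/5,3))
a=np.radians(yaw); R2=np.array([[np.cos(a),np.sin(a),0],[np.sin(a),-np.cos(a),0],[0,0,-1]])
print("  after roll:",(R2.T@(np.array([x,y,z])-s["position"])/.04).round(3),"F",s["ft_force"].round(1),"w",s["grip_width"].round(4),"gf",round(float(s["gripper_force"]),1))
E
python3 -m jog '[{"linear":[-0.57,-0.355,0.5],"roll":0},{"linear":[-0.57,-0.355,0.5],"roll":0},{"linear":[-0.57,-0.355,0.5],"roll":0},{"linear":[-0.57,-0.355,0.5],"roll":0},{"linear":[0,0,0.9],"roll":0.44},{"linear":[0,0,0.9],"roll":0},{"linear":[0,0,0.9],"roll":0},{"linear":[0,0,0.9],"roll":0},{"linear":[0,0,0.4],"roll":0},{"linear":[0,0,0],"roll":0},{"linear":[0,0,0],"roll":0}]' 1 40
python3 d.py .4238 .0636 .010 -2.3; python3 look.py w3
python3 - <<'E'
from fit import *
fit("box",[load("w3")],(.4238,.0636,-.04),free_h=False)
E
```

```text
time_s: 3.45
position: [0.424, 0.0638, 0.1357]
tool_rot: [[0.999, -0.04, -0.001], [-0.04, -0.999, -0.0], [-0.001, 0.0, -1.0]]
ft_force: [0.3, -0.0, 0.6]
grip_width: 0.0854
gripper_force: 0.0
t 3.45 pos [0.424  0.0638 0.1357] yaw -2.3 | before roll: [-2.000e-03  6.000e-03  3.142e+00] roll -0.001
w3 3.45 [0.424  0.0638 0.1357] yaw -2.3 cam [0.49  0.061 0.278] [ -7.  16. 101.  -0.  63.  85.]
box xy [0.4246 0.063 ] yaw -2.4 h 0.045 err 0.005Traceback (most recent call last):
  File "d.py", line 7, in <module>
    print("  after roll:",(R2.T@(np.array([x,y,z])-s["position"])/.04).round(3),"F",s["ft_force"].round(1),"w",s["grip_width"].round(4),"gf",round(float(s["gripper_force"]),1))
                                                                                                               ^^^^^^^^^^^^^^^^^^^^^
AttributeError: 'float' object has no attribute 'round'
```

View pics/w3.png

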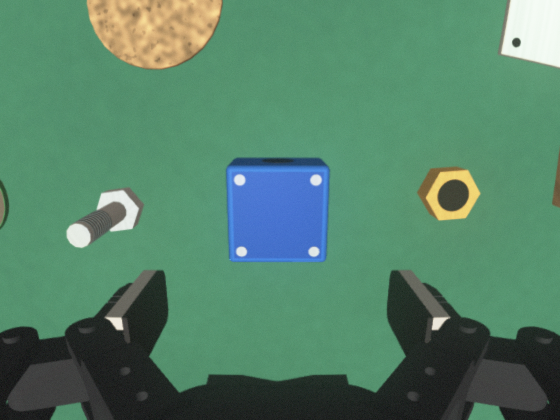

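The box is centred at (277,213) between the fingers, yaw -2.4°. Descend, grip and lift.

```bash
sed -i 's/s\["grip_width"\].round(4)/round(float(s["grip_width"]),4)/' d.py
python3 -m jog '[{"linear":[0.01,0.02,0.8],"roll":0},{"linear":[0,0,0.8],"roll":0},{"linear":[0,0,0.7],"roll":0},{"linear":[0,0,0.5],"roll":0},{"linear":[0,0,0.34],"roll":0},{"linear":[0,0,0],"roll":0},{"linear":[0,0,0],"roll":0}]' 1 40
python3 -m jog '[{"linear":[0,0,0],"roll":0},{"linear":[0,0,0],"roll":0},{"linear":[0,0,0],"roll":0},{"linear":[0,0,0],"roll":0},{"linear":[0,0,0],"roll":0},{"linear":[0,0,0],"roll":0},{"linear":[0,0,0],"roll":0},{"linear":[0,0,0],"roll":0}]' -1 40
python3 -m jog '[{"linear":[0,0,-0.4],"roll":0},{"linear":[0,0,-0.7],"roll":0},{"linear":[0,0,-0.7],"roll":0},{"linear":[0,0,-0.7],"roll":0},{"linear":[0,0,0],"roll":0},{"linear":[0,0,0],"roll":0}]'
python3 d.py .5764 -.1498 .016 -9.3
```

```text
time_s: 4.08
position: [0.4252, 0.0636, 0.0107]
tool_rot: [[0.999, -0.039, 0.002], [-0.039, -0.999, -0.0], [0.002, 0.0, -1.0]]
ft_force: [-0.1, -0.6, 0.6]
grip_width: 0.0853
gripper_force: 0.0
time_s: 4.75
position: [0.4253, 0.0638, 0.0113]
tool_rot: [[0.999, -0.038, 0.004], [-0.038, -0.999, -0.001], [0.004, 0.0, -1.0]]
ft_force: [-1.2, -0.9, 7.4]
grip_width: 0.0655
gripper_force: 43.5
time_s: 5.25
position: [0.4249, 0.064, 0.1116]
tool_rot: [[0.999, -0.038, 0.005], [-0.038, -0.999, -0.001], [0.005, 0.0, -1.0]]
ft_force: [0.0, 0.2, -1.0]
grip_width: 0.0656
gripper_force: 46.1
t 5.25 pos [0.4249 0.064  0.1116] yaw -2.18 | before roll: [3.977 5.196 2.41 ] roll 1.424
  after roll: [4.602 4.662 2.389] F [ 0.   0.2 -1. ] w 0.0656 gf 46.1
```

```bash
python3 -m jog '[{"linear":[0,0,0],"roll":0.7},{"linear":[0,0,0],"roll":0.724},{"linear":[0.3,0.6,-0.3],"roll":0},{"linear":[0.3,0.6,-0.3],"roll":0},{"linear":[0.4,0.7,-0.3],"roll":0},{"linear":[0.4,0.7,-0.3],"roll":0},{"linear":[0.4,0.7,-0.3],"roll":0},{"linear":[0.4,0.7,-0.3],"roll":0},{"linear":[0.2,0.66,0],"roll":0},{"linear":[0,0,0],"roll":0},{"linear":[0,0,0],"roll":0},{"linear":[0,0,0],"roll":0}]'
python3 look.py w4
python3 - <<'E'
from fit import *
fit("plate",[load("w4")],(.5764,-.1498,-.162),free_h=False); fit("plate",[load("w4"),load("w2")],(.5764,-.1498,-.162),free_h=False)
E
python3 d.py .5764 -.1498 .0173 -9.3
```

```text
time_s: 6.25
position: [0.4882, -0.1348, 0.1808]
tool_rot: [[0.987, -0.162, -0.002], [-0.162, -0.987, 0.001], [-0.002, -0.001, -1.0]]
ft_force: [0.2, -0.0, -1.1]
grip_width: 0.0653
gripper_force: 45.9
w4 6.25 [ 0.4882 -0.1348  0.1808] yaw -9.32 cam [ 0.553 -0.146  0.323] [-29.  20.  86.   0.  74.  70.]
plate xy [ 0.5757 -0.1493] yaw -9.2 h 0.006 err 0.003
plate xy [ 0.576  -0.1494] yaw -9.3 h 0.006 err 0.005
t 6.3 pos [ 0.4883 -0.1345  0.1811] yaw -9.27 | before roll: [2.243 0.026 4.09 ] roll 0.005
  after roll: [2.237 0.022 4.094] F [ 0.2  0.5 -1.1] w 0.0652 gf 45.9
```

View pics/w4.png

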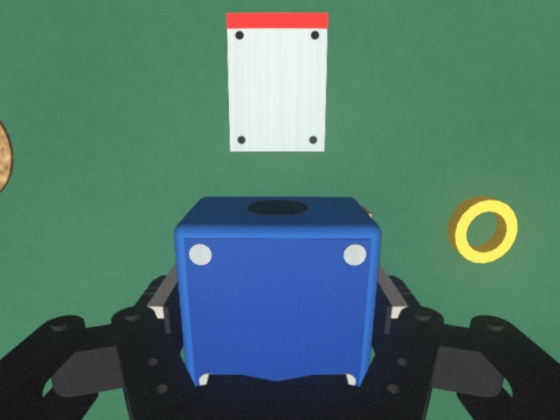

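The plate is at (277,82), square to the tool, with the box in line with it. Move over and lower.

```bash
python3 -m jog '[{"linear":[0.75,0.01,0.3],"roll":0},{"linear":[0.75,0,0.4],"roll":0},{"linear":[0.74,0,0.4],"roll":0},{"linear":[0,0,0.7],"roll":0},{"linear":[0,0,0.7],"roll":0},{"linear":[0,0,0.5],"roll":0},{"linear":[0,0,0.4],"roll":0},{"linear":[0,0,0],"roll":0},{"linear":[0,0,0],"roll":0}]'
python3 d.py .5764 -.1495 .0173 -9.3
```

```text
time_s: 7.05
position: [0.5769, -0.1493, 0.0455]
tool_rot: [[0.987, -0.161, -0.001], [-0.161, -0.987, 0.001], [-0.002, -0.001, -1.0]]
ft_force: [1.0, 0.1, -0.6]
grip_width: 0.0655
gripper_force: 45.9
t 7.05 pos [ 0.5769 -0.1493  0.0455] yaw -9.24 | before roll: [-0.01   0.008  0.704] roll 0.012
  after roll: [-0.011  0.008  0.704] F [ 1.   0.1 -0.6] w 0.0655 gf 45.9
```

```bash
python3 -m jog '[{"linear":[-0.01,0.008,0.3],"roll":0.01},{"linear":[0,0,0.2],"roll":0},{"linear":[0,0,0.12],"roll":0},{"linear":[0,0,0.08],"roll":0},{"linear":[0,0,0],"roll":0},{"linear":[0,0,0],"roll":0},{"linear":[0,0,0],"roll":0}]'
python3 -m jog '[{"linear":[0,0,0],"roll":0},{"linear":[0,0,0],"roll":0},{"linear":[0,0,0],"roll":0},{"linear":[0,0,0],"roll":0},{"linear":[0,0,0],"roll":0},{"linear":[0,0,0],"roll":0}]' 1
python3 -m jog '[{"linear":[0,0,-0.4],"roll":0},{"linear":[0,0,-0.8],"roll":0},{"linear":[0,0,-0.9],"roll":0},{"linear":[-0.3,0,-0.9],"roll":0},{"linear":[-0.3,0,-0.9],"roll":0},{"linear":[-0.3,0,-0.9],"roll":0},{"linear":[0,0,0],"roll":0},{"linear":[0,0,0],"roll":0},{"linear":[0,0,0],"roll":0}]'
python3 look.py w5
python3 - <<'E'
from fit import *
import scipy
c,im=load("w5")
# box by colour: blue mask
import fit as F
F.fg=lambda im:(im[:,:,0]>1.3*im[:,:,1])|(im.max(2)<40)
fit("box",[(c,im)],(.5758,-.1494,-.162),z0=.006,free_h=False)
E
python3 d.py .4346 .3161 .2 0
```

```text
time_s: 7.63
position: [0.5769, -0.1507, 0.0182]
tool_rot: [[0.987, -0.163, 0.001], [-0.163, -0.987, -0.0], [0.001, 0.0, -1.0]]
ft_force: [0.5, -0.8, -0.4]
grip_width: 0.0651
gripper_force: 46.0
time_s: 8.13
position: [0.5767, -0.1506, 0.0178]
tool_rot: [[0.987, -0.163, 0.0], [-0.163, -0.987, -0.0], [0.0, 0.0, -1.0]]
ft_force: [0.2, -1.1, -0.0]
grip_width: 0.0852
gripper_force: 0.0
time_s: 8.88
position: [0.541, -0.1446, 0.2091]
tool_rot: [[0.987, -0.163, -0.001], [-0.163, -0.987, 0.0], [-0.001, -0.0, -1.0]]
ft_force: [0.3, 0.0, -0.2]
grip_width: 0.0853
gripper_force: 0.0
w5 8.8833 [ 0.541  -0.1446  0.2091] yaw -9.36 cam [ 0.606 -0.156  0.352] [-27.  24.  75.   0.  81.  72.]
box xy [ 0.5758 -0.151 ] yaw -9.7 h 0.045 err 0.02
t 8.93 pos [ 0.5409 -0.1445  0.2085] yaw -9.36 | before roll: [ -4.495 -10.93    0.229] roll -1.872
  after roll: [ -2.657 -11.516   0.211] F [ 0.3  0.3 -0.9] w 0.0855 gf 0.0
```

View pics/w5.png

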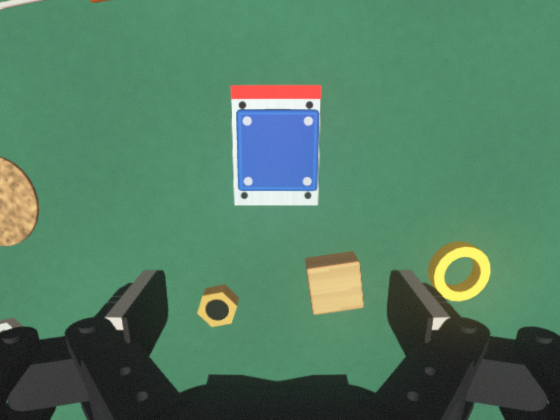

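The box sits on the plate about 1.2 mm right of centre and square to it, which is good. Next is the diffuser.

```bash
python3 -m jog '[{"linear":[0,0,0],"roll":-0.9},{"linear":[0,0,0],"roll":-0.972},{"linear":[-0.2,-0.9,0],"roll":0},{"linear":[-0.2,-0.9,0],"roll":0},{"linear":[-0.2,-0.9,0],"roll":0},{"linear":[-0.2,-0.9,0],"roll":0},{"linear":[-0.2,-0.9,0],"roll":0},{"linear":[-0.2,-0.9,0],"roll":0},{"linear":[-0.2,-0.9,0],"roll":0},{"linear":[-0.2,-0.9,0],"roll":0},{"linear":[-0.2,-0.9,0],"roll":0},{"linear":[-0.2,-0.9,0],"roll":0}]'
python3 -m jog '[{"linear":[-0.2,-0.8,0],"roll":0},{"linear":[-0.2,-0.8,0],"roll":0},{"linear":[-0.2,-0.8,0],"roll":0},{"linear":[0,0,0],"roll":0},{"linear":[0,0,0],"roll":0},{"linear":[0,0,0],"roll":0}]'
python3 look.py w6
python3 - <<'E'
from fit import *
fit("diff",[load("w6")],(.4346,.3161,0),free_h=False); fit("diff",[load("w6"),load("w2")],(.4346,.3161,0))
fit("cork",[load("w6")],(.5714,.1434,0),free_h=False)
E
python3 d.py .4346 .3161 .012 0
```

```text
time_s: 9.93
position: [0.4603, 0.217, 0.2082]
tool_rot: [[1.0, -0.0, -0.003], [-0.0, -1.0, -0.001], [-0.003, 0.001, -1.0]]
ft_force: [1.0, 0.1, 0.2]
grip_width: 0.0855
gripper_force: 0.0
time_s: 10.43
position: [0.4371, 0.3109, 0.2085]
tool_rot: [[1.0, 0.0, -0.002], [0.0, -1.0, -0.001], [-0.002, 0.001, -1.0]]
ft_force: [1.0, -0.8, 0.3]
grip_width: 0.0855
gripper_force: 0.0
w6 10.4333 [0.4371 0.3109 0.2085] yaw 0.01 cam [0.503 0.311 0.351] [ 23.  22.  79.  -0.  80. 113.]
diff xy [0.4366 0.3119] yaw 5.0 h 0.063 err 0.006
diff xy [0.4361 0.3122] yaw 8.1 h 0.0608 err 0.012
cork xy [0.5719 0.1425] yaw 1.4 h 0.005 err 0.003
t 10.48 pos [0.4374 0.3105 0.2088] yaw -0.04 | before roll: [-0.062 -0.144  4.921] roll -0.008
  after roll: [-0.069 -0.14   4.921] F [-0.8  0.2 -0.4] w 0.0855 gf 0.0
```

View pics/w6.png

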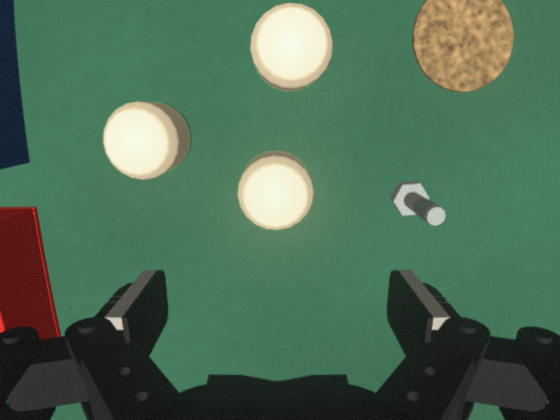

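The target diffuser is at (276,191) with a faint pale green ring at its foot. The lookalikes are at (291,47) and (147,140). The ring reads as background, so I refit without its height.

Run:
```python
from fit import *
for z0 in (.004,.008):
  fit("diff",[load("w6")],(.436,.312,0),z0=z0,free_h=False,hfix=.063-z0); fit("diff",[load("w6"),load("w2")],(.436,.312,0),z0=z0,free_h=False,hfix=.063-z0)
```

```text
diff xy [0.4367 0.312 ] yaw 13.5 h 0.059 err 0.004
diff xy [0.4366 0.312 ] yaw 1.8 h 0.059 err 0.008
diff xy [0.4369 0.3119] yaw 5.5 h 0.055 err 0.003
diff xy [0.4368 0.3118] yaw 6.1 h 0.055 err 0.003
```

```bash
python3 -m jog '[{"linear":[-0.01,-0.035,0.8],"roll":0},{"linear":[0,0,0.9],"roll":0},{"linear":[0,0,0.9],"roll":0},{"linear":[0,0,0.8],"roll":0},{"linear":[0,0,0.7],"roll":0},{"linear":[0,0,0.5],"roll":0},{"linear":[0,0,0.3],"roll":0},{"linear":[0,0,0],"roll":0},{"linear":[0,0,0],"roll":0}]' 1 30
python3 -m jog '[{"linear":[0,0,0],"roll":0},{"linear":[0,0,0],"roll":0},{"linear":[0,0,0],"roll":0},{"linear":[0,0,0],"roll":0},{"linear":[0,0,0],"roll":0},{"linear":[0,0,0],"roll":0},{"linear":[0,0,0],"roll":0},{"linear":[0,0,0],"roll":0}]' -1 30
python3 -m jog '[{"linear":[0,0,-0.4],"roll":0},{"linear":[0,0,-0.8],"roll":0},{"linear":[0,0,-0.8],"roll":0},{"linear":[0,0,-0.8],"roll":0},{"linear":[0,0,0],"roll":0},{"linear":[0,0,0],"roll":0}]'
python3 d.py .5719 .1427 .017 0
```

```text
time_s: 11.23
position: [0.4371, 0.3118, 0.0136]
tool_rot: [[1.0, -0.002, -0.001], [-0.002, -1.0, -0.0], [-0.001, 0.0, -1.0]]
ft_force: [-0.0, 0.0, 0.4]
grip_width: 0.0855
gripper_force: 0.0
time_s: 11.9
position: [0.4375, 0.3125, 0.0152]
tool_rot: [[1.0, -0.0, 0.002], [-0.0, -1.0, 0.0], [0.002, -0.0, -1.0]]
ft_force: [-0.1, -2.7, 5.1]
grip_width: 0.0633
gripper_force: 32.8
time_s: 12.4
position: [0.4373, 0.3129, 0.1276]
tool_rot: [[1.0, 0.0, 0.004], [0.0, -1.0, 0.002], [0.004, -0.002, -1.0]]
ft_force: [-0.4, -0.2, -2.7]
grip_width: 0.0629
gripper_force: 34.2
t 12.4 pos [0.4373 0.3129 0.1276] yaw 0.0 | before roll: [3.354 4.26  2.771] roll 0.001
  after roll: [3.365 4.255 2.765] F [-0.4 -0.2 -2.7] w 0.0629 gf 34.2
```

```bash
python3 -m jog '[{"linear":[0.6,0.7,0],"roll":0},{"linear":[0.6,0.75,0],"roll":0},{"linear":[0.6,0.75,0],"roll":0},{"linear":[0.6,0.75,0],"roll":0},{"linear":[0.6,0.75,0],"roll":0},{"linear":[0.36,0.55,0],"roll":0},{"linear":[0,0,0.5],"roll":0},{"linear":[0,0,0.6],"roll":0},{"linear":[0,0,0.6],"roll":0},{"linear":[0,0,0.3],"roll":0},{"linear":[0,0,0],"roll":0},{"linear":[0,0,0],"roll":0}]'
python3 d.py .5719 .1427 .0205 0
```

```text
time_s: 13.4
position: [0.5705, 0.1426, 0.0446]
tool_rot: [[1.0, -0.0, -0.003], [-0.0, -1.0, -0.0], [-0.003, 0.0, -1.0]]
ft_force: [0.1, 0.1, -1.4]
grip_width: 0.0631
gripper_force: 34.2
t 13.4 pos [0.5705 0.1426 0.0446] yaw -0.0 | before roll: [ 0.038 -0.002  0.602] roll -0.001
  after roll: [ 0.036 -0.002  0.602] F [ 0.1  0.1 -1.4] w 0.0631 gf 34.2
```

```bash
python3 -m jog '[{"linear":[0.03,0,0.25],"roll":0},{"linear":[0,0,0.2],"roll":0},{"linear":[0,0,0.1],"roll":0},{"linear":[0,0,0.05],"roll":0},{"linear":[0,0,0],"roll":0},{"linear":[0,0,0],"roll":0},{"linear":[0,0,0],"roll":0}]'
python3 -m jog '[{"linear":[0,0,0],"roll":0},{"linear":[0,0,0],"roll":0},{"linear":[0,0,0],"roll":0},{"linear":[0,0,0],"roll":0},{"linear":[0,0,0],"roll":0},{"linear":[0,0,0],"roll":0}]' 1
python3 -m jog '[{"linear":[0,0,-0.4],"roll":0},{"linear":[0,0,-0.8],"roll":0},{"linear":[0,0,-0.9],"roll":0},{"linear":[-0.3,0,-0.9],"roll":0},{"linear":[-0.3,0,-0.9],"roll":0},{"linear":[-0.3,0,-0.9],"roll":0},{"linear":[0,0,0],"roll":0},{"linear":[0,0,0],"roll":0}]'
python3 look.py w7
python3 - <<'E'
from fit import *
import fit as F
v=load("w7"); F.fg=lambda im:((im[:,:,0].astype(float)>110)&(im[:,:,0]>.68*im[:,:,2].astype(float)))
fit("diff",[v],(.5719,.1427,0),z0=.011,free_h=False,hfix=.057)
E
python3 d.py .4366 -.1849 .2 -1
```

```text
time_s: 13.98
position: [0.5726, 0.1427, 0.0221]
tool_rot: [[1.0, 0.0, 0.001], [0.0, -1.0, 0.0], [0.001, -0.0, -1.0]]
ft_force: [0.0, 0.8, -1.6]
grip_width: 0.0632
gripper_force: 34.2
time_s: 14.48
position: [0.5724, 0.1427, 0.0218]
tool_rot: [[1.0, 0.0, 0.0], [0.0, -1.0, 0.0], [0.0, -0.0, -1.0]]
ft_force: [-1.1, 0.6, 0.2]
grip_width: 0.0854
gripper_force: 0.0
time_s: 15.15
position: [0.5366, 0.1428, 0.2158]
tool_rot: [[1.0, 0.0, 0.004], [0.0, -1.0, 0.0], [0.004, -0.0, -1.0]]
ft_force: [0.1, 0.4, -0.7]
grip_width: 0.0854
gripper_force: 0.0
w7 15.15 [0.5366 0.1428 0.2158] yaw 0.01 cam [0.602 0.142 0.359] [ 3. 23. 75. -0. 82. 93.]
diff xy [0.5718 0.1423] yaw 5.8 h 0.057 err 0.01
t 15.2 pos [0.5362 0.1427 0.2139] yaw 0.0 | before roll: [-2.492  8.19   0.344] roll 0.201
  after roll: [-2.348  8.233  0.347] F [ 0.8 -0.5 -0.1] w 0.0853 gf 0.0
```

View pics/w7.png

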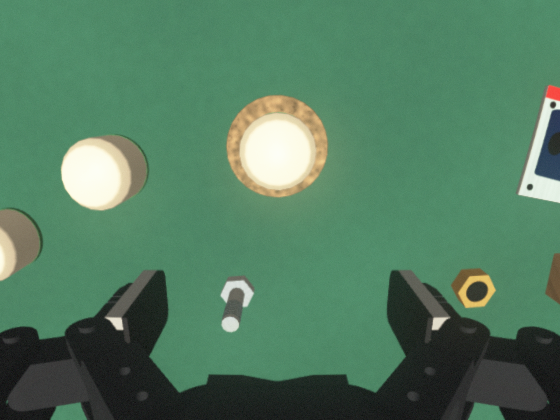

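The diffuser stands in the middle of the cork (mat centre (277,146)). Next is the block.

```bash
python3 -m jog '[{"linear":[0,0,0],"roll":0.2},{"linear":[-0.25,0.85,0],"roll":0},{"linear":[-0.25,0.85,0],"roll":0},{"linear":[-0.25,0.85,0],"roll":0},{"linear":[-0.25,0.85,0],"roll":0},{"linear":[-0.25,0.85,0],"roll":0},{"linear":[-0.25,0.85,0],"roll":0},{"linear":[-0.25,0.85,0],"roll":0},{"linear":[-0.25,0.85,0],"roll":0},{"linear":[-0.25,0.85,0],"roll":0},{"linear":[-0.1,0.58,0.5],"roll":0},{"linear":[0,0,0.4],"roll":0}]'
python3 -m jog '[{"linear":[0,0,0],"roll":0},{"linear":[0,0,0],"roll":0},{"linear":[0,0,0],"roll":0}]'
python3 look.py w8
python3 - <<'E'
from fit import *
fit("block",[load("w8")],(.4366,-.1849,-.02),free_h=False); fit("block",[load("w8"),load("w2"),load("w1")],(.4366,-.1849,-.02))
fit("nut",[load("w8")],(.427,-.065,.05),free_h=False)
E
python3 d.py .4366 -.1849 .008 -1
```

```text
time_s: 16.2
position: [0.4358, -0.1887, 0.1759]
tool_rot: [[1.0, -0.023, -0.001], [-0.023, -1.0, -0.0], [-0.001, 0.0, -1.0]]
ft_force: [0.7, 0.3, -0.2]
grip_width: 0.0852
gripper_force: 0.0
time_s: 16.45
position: [0.437, -0.1844, 0.1779]
tool_rot: [[1.0, -0.017, -0.0], [-0.017, -1.0, 0.0], [-0.0, -0.0, -1.0]]
ft_force: [-0.2, 0.6, -0.3]
grip_width: 0.0854
gripper_force: 0.0
w8 16.45 [ 0.437  -0.1844  0.1779] yaw -0.97 cam [ 0.503 -0.186  0.321] [-37.  17.  91.   0.  72.  54.]
block xy [ 0.4366 -0.1846] yaw -0.6 h 0.03 err 0.004
block xy [ 0.4364 -0.1847] yaw -0.5 h 0.0291 err 0.005
nut xy [ 0.4268 -0.0646] yaw 2.6 h 0.018 err 0.002
t 16.5 pos [ 0.4371 -0.1844  0.1782] yaw -0.95 | before roll: [-0.016  0.012  4.256] roll 0.011
  after roll: [-0.013  0.013  4.256] F [ 0.6  0.5 -0.1] w 0.0855 gf 0.0
```

```bash
python3 -m jog '[{"linear":[-0.013,0.01,0.8],"roll":-0.08},{"linear":[0,0,0.9],"roll":0},{"linear":[0,0,0.9],"roll":0},{"linear":[0,0,0.8],"roll":0},{"linear":[0,0,0.5],"roll":0},{"linear":[0,0,0.38],"roll":0},{"linear":[0,0,0],"roll":0},{"linear":[0,0,0],"roll":0}]' 1 40
python3 -m jog '[{"linear":[0,0,0],"roll":0},{"linear":[0,0,0],"roll":0},{"linear":[0,0,0],"roll":0},{"linear":[0,0,0],"roll":0},{"linear":[0,0,0],"roll":0},{"linear":[0,0,0],"roll":0},{"linear":[0,0,0],"roll":0},{"linear":[0,0,0],"roll":0},{"linear":[0,0,0],"roll":0}]' -1 40
python3 -m jog '[{"linear":[0,0,-0.4],"roll":0},{"linear":[0,0,-0.8],"roll":0},{"linear":[0,0,-0.8],"roll":0},{"linear":[0,0,-0.8],"roll":0},{"linear":[0,0,0],"roll":0},{"linear":[0,0,0],"roll":0}]'
python3 d.py .5997 -.0045 .008 -9.4
```

```text
time_s: 17.17
position: [0.4366, -0.1849, 0.0069]
tool_rot: [[1.0, -0.01, 0.0], [-0.01, -1.0, 0.0], [0.0, -0.0, -1.0]]
ft_force: [-0.5, 0.5, 0.8]
grip_width: 0.0855
gripper_force: 0.0
time_s: 17.92
position: [0.4366, -0.1855, 0.0077]
tool_rot: [[1.0, -0.01, 0.002], [-0.01, -1.0, -0.001], [0.002, 0.001, -1.0]]
ft_force: [-0.5, 1.2, 7.3]
grip_width: 0.0493
gripper_force: 41.4
time_s: 18.42
position: [0.4367, -0.1856, 0.1203]
tool_rot: [[1.0, -0.01, 0.004], [-0.01, -1.0, -0.003], [0.004, 0.003, -1.0]]
ft_force: [-0.0, 0.3, -0.9]
grip_width: 0.0494
gripper_force: 42.1
t 18.42 pos [ 0.4367 -0.1856  0.1203] yaw -0.59 | before roll: [ 4.019 -4.576  2.81 ] roll 1.761
  after roll: [ 3.282 -5.132  2.808] F [-0.   0.3 -0.9] w 0.0494 gf 42.1
```

```bash
python3 -m jog '[{"linear":[0,0,0],"roll":0.88},{"linear":[0,0,0],"roll":0.88},{"linear":[0.5,-0.8,0],"roll":0},{"linear":[0.5,-0.8,0],"roll":0},{"linear":[0.5,-0.8,0],"roll":0},{"linear":[0.5,-0.8,0],"roll":0},{"linear":[0.5,-0.8,0],"roll":0},{"linear":[0.5,-0.8,0],"roll":0},{"linear":[0.28,-0.33,0.4],"roll":0},{"linear":[0,0,0.6],"roll":0},{"linear":[0,0,0.6],"roll":0},{"linear":[0,0,0.5],"roll":0}]'
python3 -m jog '[{"linear":[0,0,0],"roll":0},{"linear":[0,0,0],"roll":0},{"linear":[0,0,0],"roll":0}]'
python3 d.py .5997 -.0045 .008 -9.4
```

```text
time_s: 19.42
position: [0.598, -0.0035, 0.0315]
tool_rot: [[0.987, -0.162, -0.003], [-0.162, -0.987, 0.001], [-0.003, -0.0, -1.0]]
ft_force: [-0.6, -0.2, -0.6]
grip_width: 0.0492
gripper_force: 42.1
time_s: 19.67
position: [0.5994, -0.0044, 0.0352]
tool_rot: [[0.987, -0.164, 0.001], [-0.164, -0.987, -0.0], [0.001, 0.0, -1.0]]
ft_force: [-0.1, -0.1, -1.0]
grip_width: 0.0496
gripper_force: 42.0
t 19.67 pos [ 0.5994 -0.0044  0.0352] yaw -9.41 | before roll: [0.007 0.002 0.68 ] roll -0.002
  after roll: [0.007 0.002 0.68 ] F [-0.1 -0.1 -1. ] w 0.0496 gf 42.0
```

```bash
python3 -m jog '[{"linear":[0,0,0.3],"roll":0},{"linear":[0,0,0.2],"roll":0},{"linear":[0,0,0.12],"roll":0},{"linear":[0,0,0.06],"roll":0},{"linear":[0,0,0],"roll":0},{"linear":[0,0,0],"roll":0},{"linear":[0,0,0],"roll":0}]'
python3 -m jog '[{"linear":[0,0,0],"roll":0},{"linear":[0,0,0],"roll":0},{"linear":[0,0,0],"roll":0},{"linear":[0,0,0],"roll":0},{"linear":[0,0,0],"roll":0},{"linear":[0,0,0],"roll":0}]' 1
python3 -m jog '[{"linear":[0,0,-0.4],"roll":0},{"linear":[0,0,-0.8],"roll":0},{"linear":[0,0,-0.9],"roll":0},{"linear":[-0.3,0.3,-0.9],"roll":0},{"linear":[-0.3,0.3,-0.9],"roll":0},{"linear":[-0.3,0.3,-0.9],"roll":0},{"linear":[-0.2,0.6,0],"roll":0},{"linear":[0,0,0],"roll":0},{"linear":[0,0,0],"roll":0}]'
python3 look.py w9
python3 - <<'E'
from fit import *
import fit as F
v=load("w9"); k=fit("block",[v],(.5997,-.0045,-.164),free_h=False)
p=fit("plate",[v],(.5758,-.1494,-.162),free_h=False)
F.fg=lambda im:(im[:,:,0]>1.3*im[:,:,1])|(im.max(2)<30)
b=fit("box",[v],(.5758,-.1506,-.162),z0=.006,free_h=False)
a=p[2]; R=np.array([[np.cos(a),np.sin(a)],[-np.sin(a),np.cos(a)]])
print("box in plate",R@(b[:2]-p[:2])*1000,"block-box",R@(k[:2]-b[:2])*1000, "mid",(k+b)[:2]/2)
E
python3 d.py .423 .1846 .2 94
```

```text
time_s: 20.25
position: [0.5993, -0.0043, 0.0078]
tool_rot: [[0.987, -0.163, 0.001], [-0.163, -0.987, -0.0], [0.001, 0.0, -1.0]]
ft_force: [-0.4, 0.4, 2.9]
grip_width: 0.0489
gripper_force: 42.3
time_s: 20.75
position: [0.5991, -0.0042, 0.0073]
tool_rot: [[0.987, -0.163, -0.0], [-0.163, -0.987, 0.0], [-0.0, -0.0, -1.0]]
ft_force: [-0.0, -0.7, -0.4]
grip_width: 0.0857
gripper_force: 0.0
time_s: 21.5
position: [0.5455, -0.0568, 0.1996]
tool_rot: [[0.986, -0.165, 0.0], [-0.165, -0.986, 0.0], [0.0, -0.0, -1.0]]
ft_force: [-0.1, -0.6, 0.2]
grip_width: 0.0855
gripper_force: 0.0
w9 21.5 [ 0.5455 -0.0568  0.1996] yaw -9.5 cam [ 0.61  -0.068  0.342] [-18.  23.  78.   0.  79.  81.]
block xy [ 0.5996 -0.0045] yaw -9.7 h 0.03 err 0.005
plate xy [ 0.5762 -0.1505] yaw -9.1 h 0.006 err 0.086
box xy [ 0.5762 -0.151 ] yaw -9.2 h 0.045 err 0.058
box in plate [ 0.03052021 -0.48210103] block-box [-1.05730552e-02  1.48339245e+02] mid [ 0.58788266 -0.07778234]
t 21.55 pos [ 0.5457 -0.0562  0.1989] yaw -9.45 | before roll: [-4.014 -5.434 -0.022] roll -20.69
  after roll: [ 6.218 -2.64  -0.027] F [ 0.4  0.5 -0.4] w 0.0854 gf 0.0
```

View pics/w9.png

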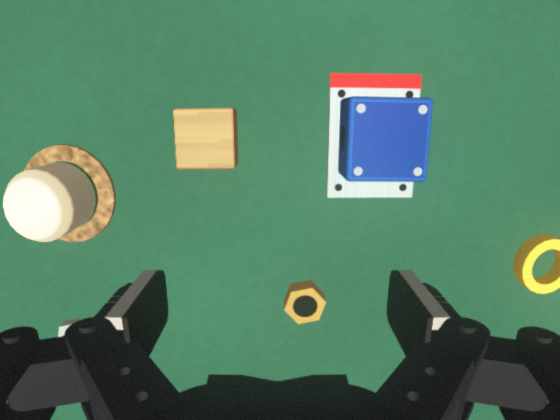

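The block is in line with the box, 148.3 mm between centres (gap about 90 mm), and square to it. The nut is at (305,303). Next is the bolt, gripped by the shank with the fingers closing along the plate's x.

```bash
python3 -m jog '[{"linear":[-0.5,-0.68,0],"roll":0},{"linear":[-0.5,-0.68,0],"roll":0},{"linear":[-0.5,-0.68,0],"roll":0},{"linear":[-0.5,-0.68,0],"roll":0},{"linear":[-0.5,-0.68,0],"roll":0},{"linear":[-0.5,-0.68,0],"roll":0},{"linear":[-0.5,-0.68,0],"roll":0},{"linear":[-0.5,-0.68,0],"roll":0},{"linear":[0,0,0],"roll":-1},{"linear":[0,0,0],"roll":-1},{"linear":[0,0,0],"roll":-1},{"linear":[0,0,0],"roll":-1}]'
python3 -m jog '[{"linear":[0,0,0],"roll":-1},{"linear":[0,0,0],"roll":-1},{"linear":[0,0,0],"roll":-1},{"linear":[0,0,0],"roll":-1},{"linear":[0,0,0],"roll":-1},{"linear":[0,0,0],"roll":-1},{"linear":[0,0,0],"roll":-1},{"linear":[0,0,0],"roll":-1},{"linear":[0,0,0],"roll":-1},{"linear":[0,0,0],"roll":-1},{"linear":[0,0,0],"roll":-1},{"linear":[0,0,0],"roll":-1}]'
python3 -m jog '[{"linear":[0,0,0],"roll":-1},{"linear":[0,0,0],"roll":-1},{"linear":[0,0,0],"roll":0},{"linear":[0,0,0],"roll":0},{"linear":[0,0,0],"roll":0}]'
python3 look.py w10
python3 - <<'E'
from fit import *
fit("bolt",[load("w10")],(.423,.1846,0),free_h=False);fit("bolt",[load("w10"),load("w3"),load("w7")],(.423,.1846,0))
E
python3 d.py .423 .1846 .026 80.7
```

```text
time_s: 22.55
position: [0.4232, 0.1856, 0.1984]
tool_rot: [[0.982, 0.19, -0.002], [0.19, -0.982, -0.0], [-0.002, -0.0, -1.0]]
ft_force: [-0.5, -0.3, 0.2]
grip_width: 0.0853
gripper_force: 0.0
time_s: 23.55
position: [0.4233, 0.1854, 0.1984]
tool_rot: [[0.327, 0.945, -0.002], [0.945, -0.327, -0.0], [-0.001, -0.002, -1.0]]
ft_force: [0.5, -0.7, -0.2]
grip_width: 0.0857
gripper_force: 0.0
time_s: 23.97
position: [0.4235, 0.185, 0.1989]
tool_rot: [[0.165, 0.986, -0.001], [0.986, -0.165, -0.0], [-0.0, -0.001, -1.0]]
ft_force: [0.2, 0.2, -0.3]
grip_width: 0.0854
gripper_force: 0.0
w10 23.9667 [0.4235 0.185  0.1989] yaw 80.49 cam [0.434 0.25  0.342] [ 9. 15. 91.  0. 75. 18.]
bolt xy [0.4238 0.1841] yaw 5.5 h 0.07 err 0.01
bolt xy [0.4237 0.1841] yaw 6.0 h 0.0685 err 0.011
t 24.02 pos [0.4235 0.1849 0.199 ] yaw 80.51 | before roll: [-0.008 -0.008  4.325] roll -0.038
  after roll: [-0.009 -0.011  4.325] F [-0.3  1.2  0.3] w 0.0857 gf 0.0
```

View pics/w10.png

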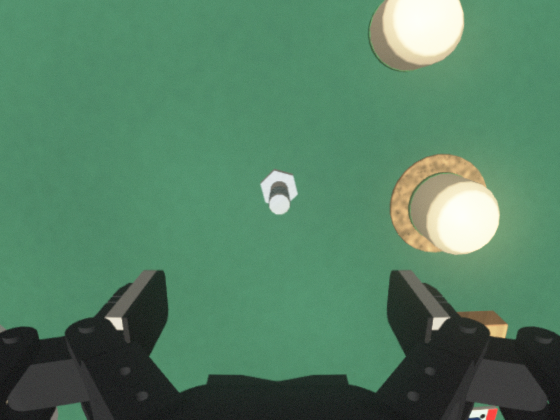

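Bolt at (279,190) head, centred under the tool. Descend, grip and lift.

```bash
python3 -m jog '[{"linear":[-0.02,0.008,0.8],"roll":-0.038},{"linear":[0,0,0.9],"roll":0},{"linear":[0,0,0.9],"roll":0},{"linear":[0,0,0.8],"roll":0},{"linear":[0,0,0.6],"roll":0},{"linear":[0,0,0.32],"roll":0},{"linear":[0,0,0],"roll":0},{"linear":[0,0,0],"roll":0}]' -0.1 40
python3 -m jog '[{"linear":[0,0,0],"roll":0},{"linear":[0,0,0],"roll":0},{"linear":[0,0,0],"roll":0},{"linear":[0,0,0],"roll":0},{"linear":[0,0,0],"roll":0},{"linear":[0,0,0],"roll":0},{"linear":[0,0,0],"roll":0},{"linear":[0,0,0],"roll":0},{"linear":[0,0,0],"roll":0}]' -1 40
python3 -m jog '[{"linear":[0,0,-0.4],"roll":0},{"linear":[0,0,-0.8],"roll":0},{"linear":[0,0,-0.9],"roll":0},{"linear":[0,0,-0.9],"roll":0},{"linear":[0,0,0],"roll":0},{"linear":[0,0,0],"roll":0}]'
python3 d.py .5886 -.0737 .027 80.7
```

```text
time_s: 24.68
position: [0.4237, 0.1838, 0.0264]
tool_rot: [[0.161, 0.987, -0.001], [0.987, -0.161, -0.0], [-0.0, -0.001, -1.0]]
ft_force: [0.7, 0.2, -0.1]
grip_width: 0.0386
gripper_force: 0.0
time_s: 25.43
position: [0.4245, 0.1839, 0.0276]
tool_rot: [[0.16, 0.987, 0.003], [0.987, -0.16, 0.0], [0.001, 0.003, -1.0]]
ft_force: [-0.4, 0.8, 7.0]
grip_width: 0.0151
gripper_force: 39.2
time_s: 25.93
position: [0.4242, 0.1839, 0.1482]
tool_rot: [[0.16, 0.987, 0.004], [0.987, -0.16, 0.001], [0.001, 0.004, -1.0]]
ft_force: [0.7, -0.1, -2.3]
grip_width: 0.0148
gripper_force: 39.3
t 25.93 pos [0.4242 0.1839 0.1482] yaw 80.79 | before roll: [-5.704  5.074  3.044] roll 0.018
  after roll: [-5.691  5.096  3.03 ] F [ 0.7 -0.1 -2.3] w 0.0148 gf 39.3
```

```bash
python3 -m jog '[{"linear":[-0.57,0.508,0],"roll":0},{"linear":[-0.57,0.508,0],"roll":0},{"linear":[-0.57,0.508,0],"roll":0},{"linear":[-0.57,0.508,0],"roll":0},{"linear":[-0.57,0.508,0],"roll":0},{"linear":[-0.57,0.508,0],"roll":0},{"linear":[-0.57,0.508,0],"roll":0},{"linear":[-0.57,0.508,0],"roll":0},{"linear":[-0.57,0.508,0],"roll":0},{"linear":[-0.57,0.508,0],"roll":0},{"linear":[0,0,0],"roll":0},{"linear":[0,0,0.3],"roll":0}]'
python3 -m jog '[{"linear":[0,0,0.6],"roll":0},{"linear":[0,0,0.6],"roll":0},{"linear":[0,0,0.6],"roll":0},{"linear":[0,0,0.3],"roll":0},{"linear":[0,0,0],"roll":0},{"linear":[0,0,0],"roll":0},{"linear":[0,0,0],"roll":0}]'
python3 d.py .5886 -.0737 .0275 80.7
```

```text
time_s: 26.93
position: [0.5886, -0.0753, 0.1341]
tool_rot: [[0.162, 0.987, 0.001], [0.987, -0.162, -0.0], [-0.0, 0.001, -1.0]]
ft_force: [-0.1, 0.8, -0.9]
grip_width: 0.0153
gripper_force: 39.4
time_s: 27.52
position: [0.588, -0.0737, 0.0509]
tool_rot: [[0.16, 0.987, 0.0], [0.987, -0.16, -0.0], [-0.0, 0.0, -1.0]]
ft_force: [-0.4, -0.2, -1.1]
grip_width: 0.0149
gripper_force: 39.4
t 27.52 pos [ 0.588  -0.0737  0.0509] yaw 80.79 | before roll: [0.003 0.015 0.586] roll 0.018
  after roll: [0.003 0.015 0.586] F [-0.4 -0.2 -1.1] w 0.0149 gf 39.4
```

```bash
python3 -m jog '[{"linear":[0,0.015,0.25],"roll":0},{"linear":[0,0,0.18],"roll":0},{"linear":[0,0,0.1],"roll":0},{"linear":[0,0,0.05],"roll":0},{"linear":[0,0,0],"roll":0},{"linear":[0,0,0],"roll":0},{"linear":[0,0,0],"roll":0},{"linear":[0,0,0],"roll":0}]'
python3 d.py .5886 -.0737 .0275 80.7
```

```text
time_s: 28.18
position: [0.5882, -0.0738, 0.0277]
tool_rot: [[0.16, 0.987, -0.0], [0.987, -0.16, 0.0], [-0.0, -0.0, -1.0]]
ft_force: [-3.3, 1.2, 4.8]
grip_width: 0.015
gripper_force: 39.9
t 28.18 pos [ 0.5882 -0.0738  0.0277] yaw 80.8 | before roll: [0.005 0.01  0.005] roll 0.019
  after roll: [0.005 0.01  0.005] F [-3.3  1.2  4.8] w 0.015 gf 39.9
```

Light contact with the bench (5 N). Release, rise and look.

```bash
python3 -m jog '[{"linear":[0,0,0],"roll":0},{"linear":[0,0,0],"roll":0},{"linear":[0,0,0],"roll":0},{"linear":[0,0,0],"roll":0},{"linear":[0,0,0],"roll":0}]' -0.2
python3 -m jog '[{"linear":[0,0,-0.3],"roll":0},{"linear":[0,0,-0.7],"roll":0},{"linear":[0,0,-0.8],"roll":0},{"linear":[0,0,-0.9],"roll":0},{"linear":[0,0,-0.9],"roll":0},{"linear":[0,-0.6,-0.6],"roll":0},{"linear":[0,-0.6,0],"roll":0},{"linear":[0,-0.6,0],"roll":0},{"linear":[0,-0.6,0],"roll":0},{"linear":[0,0,0],"roll":0},{"linear":[0,0,0],"roll":0}]'
python3 look.py w11
python3 - <<'E'
from fit import *
v=load("w11"); bo=fit("bolt",[v],(.5886,-.0737,0),free_h=False); k=fit("block",[v],(.5996,-.0045,-.164),free_h=False)
a=np.radians(-9.3); R=np.array([[np.cos(a),np.sin(a)],[-np.sin(a),np.cos(a)]])
print("block-bolt (want 0,70)",R@(k[:2]-bo[:2])*1000,"bolt-box (want 0,78)",R@(bo[:2]-[.576,-.1508])*1000)
fit("nut",[v,load("w8"),load("w3")],(.4268,-.0646,.045))
E
python3 d.py .4268 -.0646 .1 92.6
```

```text
time_s: 28.6
position: [0.5885, -0.0739, 0.0272]
tool_rot: [[0.16, 0.987, 0.0], [0.987, -0.16, 0.0], [0.0, 0.0, -1.0]]
ft_force: [0.4, 0.1, 0.6]
grip_width: 0.0341
gripper_force: 0.0
time_s: 29.52
position: [0.4933, -0.0585, 0.1958]
tool_rot: [[0.16, 0.987, 0.001], [0.987, -0.16, -0.0], [-0.0, 0.001, -1.0]]
ft_force: [1.1, -0.1, -0.5]
grip_width: 0.0343
gripper_force: 0.0
w11 29.5167 [ 0.4933 -0.0585  0.1958] yaw 80.78 cam [0.503 0.007 0.339] [-20.  18.  86.   0.  76. -11.]
bolt xy [ 0.5877 -0.0738] yaw 4.1 h 0.07 err 0.013
block xy [ 0.5999 -0.0048] yaw -9.6 h 0.03 err 0.006
block-bolt (want 0,70) [ 0.96013952 70.00582665] bolt-box (want 0,78) [-0.93047134 77.919409  ]
nut xy [ 0.4273 -0.065 ] yaw 2.1 h 0.019 err 0.003
t 29.57 pos [ 0.4941 -0.0587  0.1957] yaw 80.78 | before roll: [-0.414 -1.64   2.39 ] roll -2.364
  after roll: [-0.07  -1.688  2.392] F [0.8 0.5 0.7] w 0.0338 gf 0.0
```

View pics/w11.png

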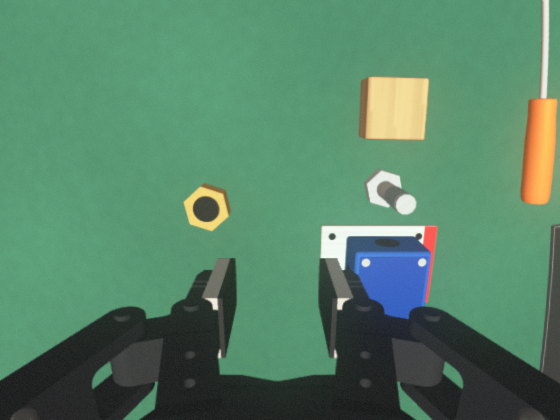

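The bolt stands at (383,188), midway between block and box and within 1 mm of their line. The nut is at (206,208). Pick up the nut.

```bash
python3 -m jog '[{"linear":[0,0,0],"roll":-0.78},{"linear":[0,0,0],"roll":-0.78},{"linear":[0,0,0],"roll":-0.77},{"linear":[-0.03,-0.56,0.5],"roll":0},{"linear":[-0.03,-0.56,0.5],"roll":0},{"linear":[-0.01,-0.56,0.5],"roll":0},{"linear":[0,0,0.9],"roll":0},{"linear":[0,0,0.7],"roll":0},{"linear":[0,0,0],"roll":0},{"linear":[0,0,0],"roll":0}]' 1 40
python3 d.py .4270 -.0648 .004 92.4
```

```text
time_s: 30.4
position: [0.4272, -0.0644, 0.0709]
tool_rot: [[-0.043, 0.999, -0.002], [0.999, 0.043, 0.001], [0.001, -0.002, -1.0]]
ft_force: [0.3, 0.0, 0.0]
grip_width: 0.0852
gripper_force: 0.0
t 30.4 pos [ 0.4272 -0.0644  0.0709] yaw 92.44 | before roll: [-0.01  -0.003  1.674] roll 0.008
  after roll: [-0.009 -0.006  1.674] F [0.3 0.  0. ] w 0.0852 gf 0.0
```

```bash
python3 -m jog '[{"linear":[-0.01,0,0.7],"roll":0},{"linear":[0,0,0.6],"roll":0},{"linear":[0,0,0.37],"roll":0},{"linear":[0,0,0],"roll":0},{"linear":[0,0,0],"roll":0}]' 1 40
python3 -m jog '[{"linear":[0,0,0],"roll":0},{"linear":[0,0,0],"roll":0},{"linear":[0,0,0],"roll":0},{"linear":[0,0,0],"roll":0},{"linear":[0,0,0],"roll":0},{"linear":[0,0,0],"roll":0},{"linear":[0,0,0],"roll":0},{"linear":[0,0,0],"roll":0},{"linear":[0,0,0],"roll":0},{"linear":[0,0,0],"roll":0}]' -1 40
python3 -m jog '[{"linear":[0,0,-0.4],"roll":0},{"linear":[0,0,-0.8],"roll":0},{"linear":[0,0,-0.9],"roll":0.8},{"linear":[0,0,-0.9],"roll":0.8},{"linear":[0,0,-0.4],"roll":0.74},{"linear":[0,0,0],"roll":0},{"linear":[0,0,0],"roll":0}]'
python3 d.py .5998 -.0047 .0345 80.7
```

```text
time_s: 30.82
position: [0.4279, -0.065, 0.0055]
tool_rot: [[-0.043, 0.999, 0.001], [0.999, 0.043, -0.001], [-0.001, 0.001, -1.0]]
ft_force: [-0.3, 1.1, 0.5]
grip_width: 0.0855
gripper_force: 0.0
time_s: 31.65
position: [0.4271, -0.0647, 0.0054]
tool_rot: [[-0.043, 0.999, 0.001], [0.999, 0.043, -0.001], [-0.001, 0.001, -1.0]]
ft_force: [-1.8, 1.1, 9.6]
grip_width: 0.0351
gripper_force: 39.6
time_s: 32.23
position: [0.4266, -0.0646, 0.1408]
tool_rot: [[0.159, 0.987, 0.001], [0.987, -0.159, -0.001], [-0.0, 0.001, -1.0]]
ft_force: [-0.6, -0.5, -1.6]
grip_width: 0.0351
gripper_force: 41.2
t 32.23 pos [ 0.4266 -0.0646  0.1408] yaw 80.82 | before roll: [2.169 4.033 2.662] roll 0.025
  after roll: [2.177 4.032 2.657] F [-0.6 -0.5 -1.6] w 0.0351 gf 41.2
```

```bash
python3 -m jog '[{"linear":[0.362,0.672,0],"roll":0},{"linear":[0.362,0.672,0],"roll":0},{"linear":[0.362,0.672,0],"roll":0},{"linear":[0.362,0.672,0],"roll":0},{"linear":[0.362,0.672,0],"roll":0},{"linear":[0.362,0.672,0],"roll":0},{"linear":[0,0,0.6],"roll":0},{"linear":[0,0,0.6],"roll":0},{"linear":[0,0,0.6],"roll":0},{"linear":[0,0,0],"roll":0},{"linear":[0,0,0],"roll":0},{"linear":[0,0,0],"roll":0}]'
python3 d.py .5998 -.0047 .0355 80.7
```

```text
time_s: 33.23
position: [0.6001, -0.0049, 0.0689]
tool_rot: [[0.16, 0.987, 0.0], [0.987, -0.16, -0.0], [0.0, 0.0, -1.0]]
ft_force: [-0.7, -0.4, -0.3]
grip_width: 0.035
gripper_force: 41.2
t 33.23 pos [ 0.6001 -0.0049  0.0689] yaw 80.77 | before roll: [ 0.004 -0.007  0.835] roll 0.014
  after roll: [ 0.004 -0.007  0.835] F [-0.7 -0.4 -0.3] w 0.035 gf 41.2
```

```bash
python3 -m jog '[{"linear":[0,-0.007,0.4],"roll":0},{"linear":[0,0,0.25],"roll":0},{"linear":[0,0,0.12],"roll":0},{"linear":[0,0,0.05],"roll":0},{"linear":[0,0,0],"roll":0},{"linear":[0,0,0],"roll":0},{"linear":[0,0,0],"roll":0}]'
python3 d.py .5998 -.0047 .0355 80.7
```

```text
time_s: 33.82
position: [0.5999, -0.0048, 0.0363]
tool_rot: [[0.161, 0.987, 0.001], [0.987, -0.161, -0.0], [-0.0, 0.001, -1.0]]
ft_force: [-1.5, -0.3, -0.7]
grip_width: 0.0352
gripper_force: 41.2
t 33.82 pos [ 0.5999 -0.0048  0.0363] yaw 80.74 | before roll: [ 0.003 -0.002  0.021] roll 0.009
  after roll: [ 0.003 -0.002  0.021] F [-1.5 -0.3 -0.7] w 0.0352 gf 41.2
```

```bash
python3 -m jog '[{"linear":[0,0,0.025],"roll":0},{"linear":[0,0,0],"roll":0},{"linear":[0,0,0],"roll":0}]'
python3 -m jog '[{"linear":[0,0,0],"roll":0},{"linear":[0,0,0],"roll":0},{"linear":[0,0,0],"roll":0},{"linear":[0,0,0],"roll":0},{"linear":[0,0,0],"roll":0}]' 0.2
python3 -m jog '[{"linear":[0,0,-0.3],"roll":0},{"linear":[0,0,-0.7],"roll":0},{"linear":[0,0,-0.8],"roll":0},{"linear":[0,0,-0.9],"roll":0},{"linear":[0,0,-0.9],"roll":0},{"linear":[-0.3,-0.6,-0.6],"roll":0},{"linear":[-0.3,-0.6,-0.3],"roll":0},{"linear":[-0.3,-0.6,-0.3],"roll":0},{"linear":[-0.3,-0.6,0],"roll":0},{"linear":[-0.3,-0.5,0],"roll":0},{"linear":[0,0,0],"roll":0},{"linear":[0,0,0],"roll":0}]'
python3 look.py w12
python3 - <<'E'
from fit import *
import fit as F
v=load("w12"); im=cv2.resize(v[1][:400],None,fx=1.4,fy=1.4); cv2.imwrite("pics/w12b.png",im)
fit("bolt",[v],(.588,-.0738,0),free_h=False)
E
```

```text
time_s: 34.07
position: [0.5999, -0.0048, 0.0355]
tool_rot: [[0.161, 0.987, 0.001], [0.987, -0.161, -0.0], [-0.0, 0.001, -1.0]]
ft_force: [-1.6, 1.3, 6.1]
grip_width: 0.0348
gripper_force: 41.9
time_s: 34.48
position: [0.5995, -0.0047, 0.0346]
tool_rot: [[0.161, 0.987, -0.0], [0.987, -0.161, 0.0], [0.0, -0.0, -1.0]]
ft_force: [0.3, -0.2, -0.6]
grip_width: 0.0511
gripper_force: 0.0
time_s: 35.48
position: [0.4749, -0.0456, 0.2271]
tool_rot: [[0.162, 0.987, 0.001], [0.987, -0.162, -0.0], [-0.0, 0.001, -1.0]]
ft_force: [0.4, 1.0, 1.0]
grip_width: 0.051
gripper_force: 0.0
w12 35.4833 [ 0.4749 -0.0456  0.2271] yaw 80.68 cam [0.485 0.02  0.37 ] [-20.  15.  86.   0.  79. -10.]
bolt xy [ 0.5877 -0.0736] yaw 4.3 h 0.07 err 0.016
```

View pics/w12b.png

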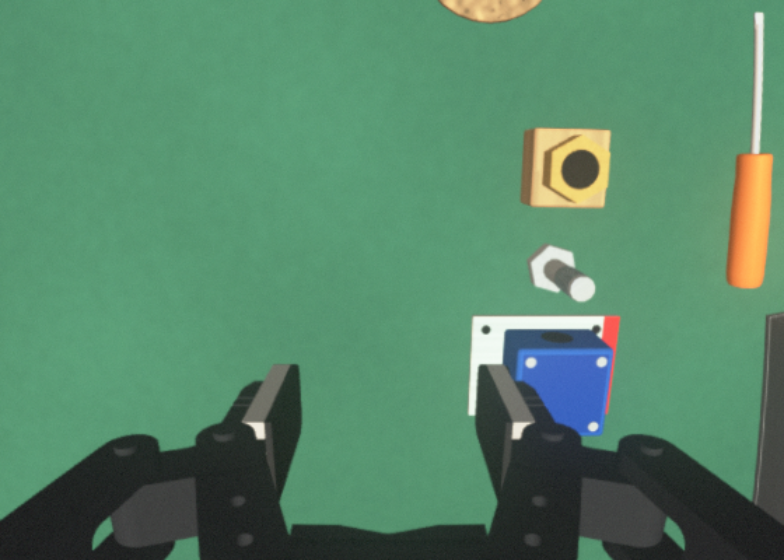

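The nut lies flat on the block (580,168 in this 1.4x crop) and the bolt stands midway. One numeric check, then hand in.

Run:
```python
from fit import *
c,im=load("w12")
print("nut hole",onz(c,[[580/1.4-.3,168.5/1.4-.2]],.048).round(4))
# block top corners visible: left-upper, left-lower, right-lower
print("block corners mid (UL,LR)",onz(c,[[535/1.4-.3,128/1.4-.2],[605/1.4-.3,207/1.4-.2]],.03).mean(0).round(4))
s=env.observe(); print(s["time_s"],s["ft_force"].round(1)); print(env.close_job())
```

```text
nut hole [[ 0.5993 -0.0044  0.048 ]]
block corners mid (UL,LR) [ 0.5998 -0.0047  0.03  ]
35.5333 [ 0.2  0.3 -0.6]
the job is handed in; nothing more can be done
None
```

The stair-light kit is set out as asked and handed in at 35.5 s, with every placement within about 1.5 mm by my camera measurements; I never moved the tape or the screwdriver.

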